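Clear the sheet stand and hold its spring clip open over the board

TASK

I want to fit a new drawing in the sheet stand: take the wooden block in the gripper, wipe the three loose wood chips off the stand's grey foot with it, and lay the block flat back down on the bench. Then squeeze the handles of the blue spring clip to take it off its post and hold it wide open, jaws down, straddling the upright board's top edge at the blue middle mark, without touching the board or the stand. Finish while still holding it gaping there, so that I can slip the sheet in, and leave the other things on the bench alone.

Things in the scene. Friction and masses are not known exactly. Their poses are not given: they have to be found in the camera images.
- stand: Fixed sheet stand: grey foot 150 (x) x 200 (y) x 15 mm on the bench; upright plywood board 5 mm thick, 180 wide along y, its mid-plane at x = +57.5 mm (far side), top edge 80 mm above the bench. The free ledge before it (x -75 to +55) carries the chips. Origin: centre of the foot's underside; x across the board, away from the robot, y along it, z up.
- board_top (a point): Middle of the upright board's top edge (blue mark 6 mm wide), 80 mm above the bench; axes as the stand's: x across the board's 5 mm thickness, y along the edge. Above the bench's back hang a wire shelf (0.60 m up, from world x = 0.58 m on) and a lamp (0.52 m up, from x = 0.645 m on): keep the arm clear of them.
- post: Fixed parking post of the clip: wooden foot 80 x 80 x 15 mm, upright aluminium fin 4 mm thick (x), 50 mm wide (y), top edge 80 mm above the bench. Origin: centre of the foot's underside; x across the fin, y along it. Stands left or right of the stand, the block on the other side.
- clip: Loose spring clip (clothes-peg kind), steel, blue handles, 0.09 kg, 107 mm high, parked jaws down astride the post's fin, pivot barrel (radius 6) on its top edge. Origin: on the pivot; y along the hinge, z up to the handles, x across: handles squeeze and jaws open along x. Handle ends: round bars, radius 6, 30 mm long in y, axes 50 mm above the pivot and 26 mm to each side. Axes are the -x half's.
- clip_jaw (a joint): Angle between the clip's halves, rad: 0 as parked (jaws 4 mm apart, handles 64 mm over their outsides); grows as squeezing the handles opens the jaws. At 0.4: jaws 22, handles 43 mm; at 0.56: 29 and 34 mm; at the stop, 0.75: 37 and 24 mm. A spring shuts it; the squeeze takes 6 N at the handle ends as parked, 11 N wide open.
- jaw_tip_a (a point): Lower inner edge of the jaw pad on the clip's -x half, 51 mm below the pivot.
- jaw_tip_b (a point): Lower inner edge of the jaw pad on the clip's +x half, 51 mm below the pivot.
- block: Loose plain wooden block, 62 (x) x 120 (y) x 38 mm high, lying flat on the bench with its 120 mm length roughly along the robot's forward direction. Origin: centre of its underside.
- chip0: Loose pale wood chip, 18 x 13 x 6 mm, on the stand's foot in front of the board at the start. Origin: centre of its underside.
- chip1: Loose pale wood chip, 18 x 13 x 6 mm, on the stand's foot in front of the board at the start. Origin: centre of its underside.
- chip2: Loose pale wood chip, 18 x 13 x 6 mm, on the stand's foot in front of the board at the start. Origin: centre of its underside.
- tape_measure: Bystander: yellow and black tape measure, 37 x 83 x 68 mm, near the back of the bench; origin at its underside.
- screwdriver: Bystander: yellow screwdriver, 197 mm long, 30 mm thick, lying behind the stand; origin at its underside.
- black_tape: Bystander: roll of black tape, 65 mm across, 18 mm high, behind the stand; origin at its underside.
There are look-alikes about, which are no part of the job. There is more than one size of the clip; the job needs the larger.

How it is judged:
By the outcome, as a careful person would: the job done as asked, in the order asked, and still so for the second after the job is handed in, while the arm keeps its last pose, push and grip.
It also fails if it takes over 72 s, if anything falls off the work surface, if the arm or the gripper's body presses on something with over 40 N, if the wrist force passes 120 N, or if a joint passes its speed limit or range.

ROBOT

A 7-joint arm with a two-finger parallel gripper is mounted at the origin on a cart in front of the work surface, level with it; the furniture and walls round the work are solid. World frame = base frame: x ahead of the robot, y to its left, z up, the work surface at z = 0. Lengths are in m, angles in rad, forces in N, time in s.
With the tool pointing down it reaches from about 0.425 to 0.875 m from the base axis. Payload 8.4 kg.
Tool frame: the origin (TCP) lies on the front face of the gripper's body, between the roots of the fingers; the fingertips stand 70 mm ahead of it and the grasp point (between the pads) lies 51 mm ahead of it (arm.pinch_z is the distance from the TCP to the grasp point, in m); z points along the fingers, y is the direction in which the jaws open and shut (so a half turn about z gives the same grasp; the last joint's range is limited). The gripper opens to 87 mm and grips with 3 to 60 N. Pads are 19 mm wide; open, the fingers measure 117 mm over their backs; the gripper's body (75 mm by 190 mm) begins 51 mm behind the grasp point.
Start: joints at [-1.268, 0.333, 0.04, 1.465, -0.013, 1.343, -0.059], TCP at [0.254, 0.598, 0.292] pointing down, gripper open.
Joint ranges: [-2.58, 2.58], [-0.38, 2.09], [-1.3, 1.39], [0.25, 2.4], [-1.5, 4.64], [0.08, 2.09], [-2.65, 2.65]. Speed limits (rad/s): [2.22, 2.22, 2.79, 2.79, 3.14, 3.14, 3.14].

INTERFACE

Orientations are given as a unit quaternion [x, y, z, w].
In Python, from plant import arm, imaging gives the robot as it stands.
- The arm moves only by the shell command python3 -m handwheel 'ROWS' [FORCE]. ROWS is JSON, one flat list of numbers, 7 for each row, row after row: the finger opening in m, from 0 to 0.087, then the shift along the world's x, y, z in m, then the turn, a rotation vector about the world's x, y, z in rad. A call has 1 to 12 rows; each row shifts and turns the commanded pose from where the row before left it; what a row does not reach is not made up. A row lasts 1/8 s, in which the tool goes at most 62.5 mm and 10.7 degrees, less where a joint would pass 70% of its speed; a pose out of reach is approached as far as the arm can. A call is refused whole if a number of a shift passes 0.0625 or a number of a turn 0.188, either way. A call with a gripper value outside its range is refused whole. The fingers move at their own pace and stop on an object; FORCE is the grip in N (left out, the last holds). Time passes only in rows, so rows that do not move let the fingers close. It gives the time, the measured TCP pose, the force and the opening at its end, in the units of the state.
- arm.read_state(): the state, without advancing time (a new reading comes with each control period).
- imaging.grab_frame(name): name is "scene" or "top" or "wrist"; returns the picture (480x640x3 uint8, red, green, blue); there is no depth.
- imaging.camera_model(name): a dict with "vfov" (degrees; the focal length in pixels is half the picture's height over the tangent of half this angle, whatever the lens; pixels are square), "cx", "cy" (the principal point, pixels), "pose" (4x4, takes a point from camera to world coordinates). Camera axes: x right, y up, looking along -z (the intrinsics and any distortion apply to the point x, -y, -z); pixel columns grow to the right and rows downward; lengths in m; the calibration is good to about 2 mm. A picture is of the moment at which its call begins: read the wrist's pose just before it. camera_model takes no time and is no camera call; for the wrist camera it gives the pose at the moment of the call.
- arm.job_done(): hands the job in, once; it reports no verdict.
Trained networks look in the newest picture that a camera, given by its name, has taken for a name from the list of things; names that differ only in an ending like _2 or _b are one class to them, and where a whole thing is asked for, a point or a joint stands for the part that bears it (a point fixed in the world has none). Each returns a list of dicts, best first, with "score" (0 to 1); they miss things now and then, are a little off and sometimes report something else, mostly with a low value. They report only what shows in the picture. A call takes as long as a camera call. They do not tell look-alikes from the thing itself.
- imaging.silhouettes(label, camera): "pixels" (480x640 bool, what is visible of it) and "rect" ([left, top, right, bottom] in pixels, round what is visible of it).
- imaging.place_of(label, camera): "location" ([column, row] in pixels: a listed point, or the origin of a listed thing).
The state is a dict: "time": time; "joint_positions": joint angles; "joint_velocities": joint speeds; "effort": joint torques, N m; "tool_pos": TCP position; "tool_rot": TCP orientation; "force": force on the tool from outside, world axes, zero at the start; "wrist_torque": the same for the moment, N m; "grip_width": finger opening in m.
Only numpy, scipy, OpenCV 4.12 (cv2) and the standard library are available. Lean on these libraries where they do the work, as an engineer would, in place of code of your own. Each camera call takes 0.05 s, during which the arm holds its last target.

## Working session

There is one attempt and no reset: what is moved stays moved. The work goes in short steps, Python scripts to look and compute and a shell command to move; the robot and the scene stay as the last step left them, time stands still between calls to the robot, and variables do not carry over. Pictures are saved under pics/ and viewed, and the job is handed in when it is done.

```bash
ls; mkdir -p pics
python3 - <<'E'
from plant import arm, imaging
import cv2, numpy as np
s=arm.read_state(); print({k:np.round(v,3).tolist() for k,v in s.items()})
for n in ["scene","top","wrist"]:
    m=imaging.camera_model(n); print(n,{k:(np.round(v,4).tolist() if not isinstance(v,str) else v) for k,v in m.items()})
    cv2.imwrite(f"pics/{n}0.png",imaging.grab_frame(n)[:,:,::-1])
E
```

```text
pics
{'time': 0.0, 'joint_positions': [-1.268, 0.334, 0.04, 1.466, -0.013, 1.343, -0.059], 'joint_velocities': [0.0, -0.0, -0.0, 0.0, -0.001, -0.002, 0.001], 'effort': [-0.001, -65.636, 1.334, -40.38, -0.06, 0.045, 0.0], 'tool_pos': [0.254, 0.598, 0.291], 'tool_rot': [0.2, 0.98, -0.001, -0.0], 'force': [-0.552, -0.241, 0.31], 'wrist_torque': [0.051, -0.035, -0.035], 'grip_width': 0.087}
scene {'vfov': 56.1521, 'cx': 319.619, 'cy': 238.8325, 'pose': [[0.6733, 0.4276, -0.6032, -0.2543], [-0.7394, 0.3872, -0.5508, -0.6805], [-0.002, 0.8168, 0.5769, 0.805], [0.0, 0.0, 0.0, 1.0]]}
top {'vfov': 56.8893, 'cx': 315.6856, 'cy': 237.9535, 'pose': [[0.0293, 0.9891, -0.1444, 0.3863], [-0.9996, 0.0294, -0.0013, 0.0079], [0.0029, 0.1444, 0.9895, 1.034], [0.0, 0.0, 0.0, 1.0]]}
wrist {'vfov': 71.1449, 'cx': 316.9318, 'cy': 242.3055, 'pose': [[0.3904, -0.8781, -0.2767, 0.1775], [0.9206, 0.3725, 0.1171, 0.6303], [0.0002, -0.3004, 0.9538, 0.384], [0.0, 0.0, 0.0, 1.0]]}
```

View pics/scene0.png

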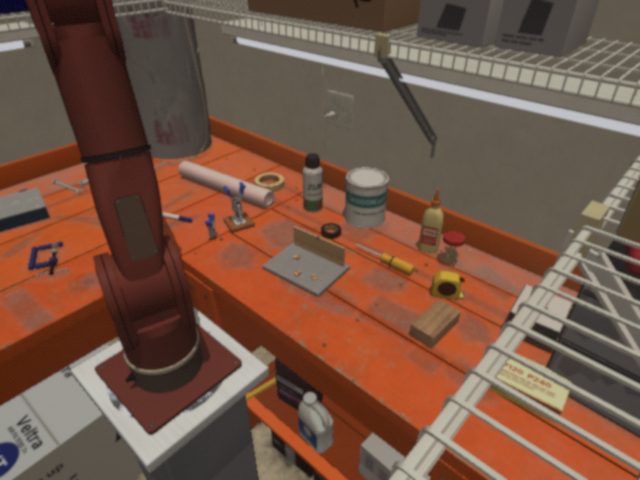

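View pics/top0.png

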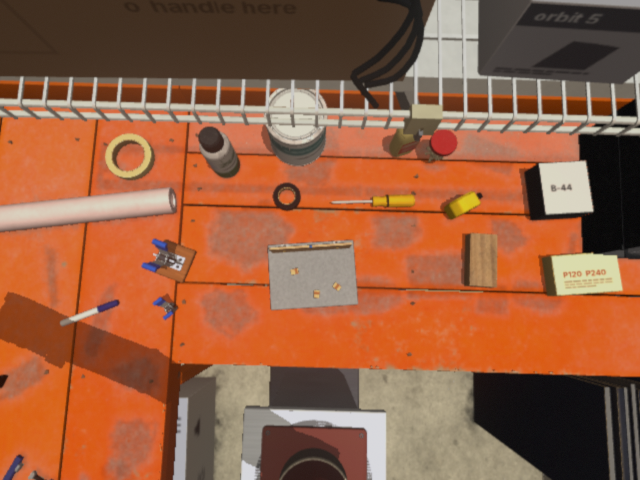

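```bash
cat > h.py <<'E'
import numpy as np, cv2
from plant import arm, imaging
def K(m):
    f=240/np.tan(np.radians(m["vfov"])/2); return f
def ray(m,px):
    f=K(m); P=np.array(m["pose"]); d=np.array([(px[0]-m["cx"])/f,-(px[1]-m["cy"])/f,-1]); return P[:3,3],P[:3,:3]@d
def onz(m,px,z):
    o,d=ray(m,px); return o+d*(z-o[2])/d[2]
def proj(m,p):
    f=K(m); P=np.array(m["pose"]); q=P[:3,:3].T@(np.array(p)-P[:3,3]); return np.array([m["cx"]+f*q[0]/-q[2], m["cy"]-f*q[1]/-q[2]])
def tri(obs):
    A=np.zeros((3,3));b=np.zeros(3)
    for m,px in obs:
        o,d=ray(m,px); d=d/np.linalg.norm(d); M=np.eye(3)-np.outer(d,d); A+=M;b+=M@o
    return np.linalg.solve(A,b)
E
python3 - <<'E'
from h import *
t=cv2.imread("pics/top0.png"); s=cv2.imread("pics/scene0.png")
a=cv2.resize(t[225:325,130:230],(400,400),interpolation=cv2.INTER_CUBIC)
b=cv2.resize(s[170:250,190:270],(400,400),interpolation=cv2.INTER_CUBIC)
cv2.imwrite("pics/c1.png",np.hstack([a,b]))
a=cv2.resize(t[230:320,260:370],None,fx=5,fy=5,interpolation=cv2.INTER_CUBIC)
cv2.imwrite("pics/c2.png",a)
mt=imaging.camera_model("top");ms=imaging.camera_model("scene")
for lab in ["stand","board_top","post","clip","jaw_tip_a","jaw_tip_b","block","chip0","tape_measure","screwdriver","black_tape"]:
  for c in ["top","scene"]:
    print(lab,c,[(round(r["score"],2),np.round(r["location"],1).tolist()) for r in imaging.place_of(lab,c)][:4])
for lab in ["block","stand","tape_measure"]:
    for r in imaging.silhouettes(lab,"top")[:2]: print(lab,r["score"],r["rect"],cv2.minAreaRect(np.argwhere(r["pixels"])[:,::-1].astype(np.float32)))
E
```

```text
stand top [(0.64, [314.7, 273.8])]
stand scene [(0.64, [307.4, 269.3])]
board_top top [(0.83, [311.6, 244.6])]
board_top scene [(0.63, [320.6, 236.7])]
post top [(0.88, [176.2, 259.5])]
post scene [(0.83, [239.0, 225.4])]
clip top [(0.59, [161.0, 257.0]), (0.53, [166.1, 302.7])]
clip scene [(0.61, [211.6, 224.3]), (0.59, [320.2, 235.5]), (0.51, [237.2, 201.7])]
jaw_tip_a top [(0.81, [173.2, 305.9]), (0.73, [173.4, 263.6]), (0.6, [173.2, 259.3]), (0.52, [172.8, 306.5])]
jaw_tip_a scene [(0.68, [238.3, 213.2]), (0.66, [328.2, 231.8]), (0.6, [211.0, 235.3]), (0.5, [242.3, 214.1])]
jaw_tip_b top [(0.81, [173.2, 305.9]), (0.73, [173.4, 263.6]), (0.6, [173.2, 259.3]), (0.52, [172.8, 306.5])]
jaw_tip_b scene [(0.68, [238.3, 213.2]), (0.66, [328.2, 231.8]), (0.6, [211.0, 235.3]), (0.5, [242.3, 214.1])]
block top [(0.81, [479.6, 258.9])]
block scene [(0.72, [433.3, 328.4])]
chip0 top [(0.6, [318.1, 292.0]), (0.57, [292.0, 269.9]), (0.53, [340.6, 286.8])]
chip0 scene [(0.48, [296.7, 275.0]), (0.41, [293.8, 256.4]), (0.36, [313.7, 278.7]), (0.19, [237.9, 224.7])]
tape_measure top [(0.44, [317.6, 292.8])]
tape_measure scene [(0.66, [446.8, 297.3])]
screwdriver top [(0.91, [369.6, 202.7])]
screwdriver scene []
black_tape top [(0.77, [286.9, 200.1]), (0.42, [458.0, 206.7])]
black_tape scene [(0.82, [330.2, 231.4])]
block 0.74 [462.9, 232.6, 497.9, 291.6] ((480.0, 260.0), (54.0, 34.0), 90.0)
block 0.51 [331.4, 191.6, 417.2, 206.2] ((373.0, 199.5), (13.0, 82.0), 90.0)
stand 0.86 [267.8, 239.2, 358.1, 309.4] ((311.7845458984375, 273.9819030761719), (65.13867950439453, 87.58555603027344), 86.36705780029297)
tape_measure 0.55 [442.4, 189.9, 483.6, 220.0] ((463.8154296875, 203.17691040039062), (15.504339218139648, 38.94690704345703), 60.2551155090332)
```

View pics/c1.png

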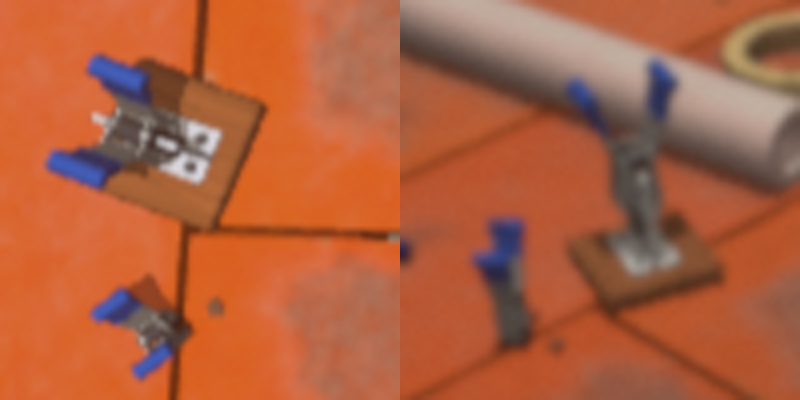

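View pics/c2.png

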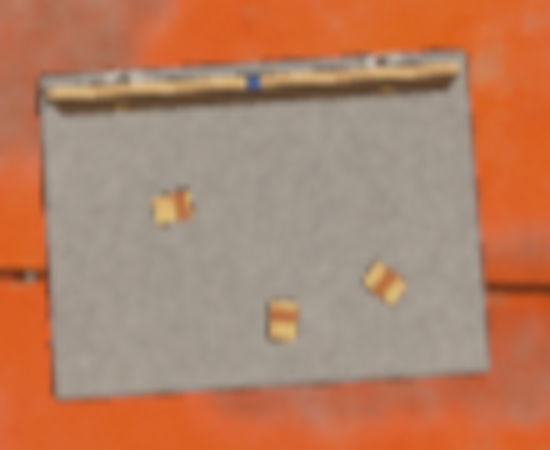

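Run:
```python
from h import *
mt=imaging.camera_model("top");ms=imaging.camera_model("scene")
def c2(x,y): return (260+(x+.5)/5-.5,230+(y+.5)/5-.5)
def c1(x,y): return (130+(x+.5)/4-.5,225+(y+.5)/4-.5)
def fit(loc,w):
    loc=np.array(loc);w=np.array(w)[:,:2]
    a=loc-loc.mean(0);b=w-w.mean(0)
    th=np.arctan2((a[:,0]*b[:,1]-a[:,1]*b[:,0]).sum(),(a*b).sum())
    R=np.array([[np.cos(th),-np.sin(th)],[np.sin(th),np.cos(th)]])
    t=w.mean(0)-R@loc.mean(0)
    print("th",th,np.degrees(th),"t",t,"res",np.round((R@loc.T).T+t-w,4).tolist()); return th,R,t
C=[onz(mt,c2(*p),.015) for p in [(42,76),(465,52),(489,370),(56,398)]]
th,R,t=fit([[.075,.1],[.075,-.1],[-.075,-.1],[-.075,.1]],C)
bt=onz(mt,c2(253,80),.08);print("board mark",bt, "pred",R@[.0575,0]+t)
print("tri mark",tri([(mt,(311.6,244.6)),(ms,(320.6,236.7))]))
for p in [(172,207),(283,320),(384,283)]:
    w=onz(mt,c2(*p),.021); print("chip",w,"local",R.T@(w[:2]-t))
# post
print("postcorners",[np.round(onz(mt,c1(*p),.015),4).tolist() for p in [(265,105),(215,230)]])
print("post tri",onz(mt,(176.2,259.5),0),onz(ms,(239,225.4),0))
# handle ends in top: upper blue spans (90,75)-(150,85), lower (48,160)-(110,175)
H=[(118,78),(80,168)]
W=[onz(mt,c1(*p),.128) for p in H];print("handles",W)
# block top corners
g=cv2.imread("pics/top0.png")
cv2.imwrite("pics/c3.png",cv2.resize(g[220:300,440:520],None,fx=7,fy=7,interpolation=cv2.INTER_CUBIC))
cv2.imwrite("pics/c4.png",cv2.resize(g[230:290,135:205],None,fx=10,fy=10,interpolation=cv2.INTER_CUBIC))
s=cv2.imread("pics/scene0.png")
cv2.imwrite("pics/c5.png",cv2.resize(s[175:240,205:270],None,fx=9,fy=9,interpolation=cv2.INTER_CUBIC))
```

```text
th 0.08993545559952255 5.152922034438849 t [0.45099179 0.01476781] res [[0.001, 0.0018], [0.0019, -0.0015], [-0.0016, -0.0015], [-0.0013, 0.0013]]
board mark [0.50841316 0.02060854 0.08      ] pred [0.50825941 0.01993213]
tri mark [0.51151752 0.01674876 0.08071247]
chip [0.4563751  0.05658316 0.021     ] local [0.00911717 0.04116286]
chip [0.40662435 0.00437441 0.021     ] local [-0.0451216  -0.00636656]
chip [ 0.42467118 -0.04107307  0.021     ] local [-0.03122954 -0.05325123]
postcorners [[0.4966, 0.2854, 0.015], [0.4239, 0.309, 0.015]]
post tri [0.47658785 0.33404294 0.        ] [0.46783135 0.33253476 0.        ]
handles [array([0.49610545, 0.33117963, 0.128     ]), array([0.44921307, 0.34685677, 0.128     ])]
```

View pics/c3.png

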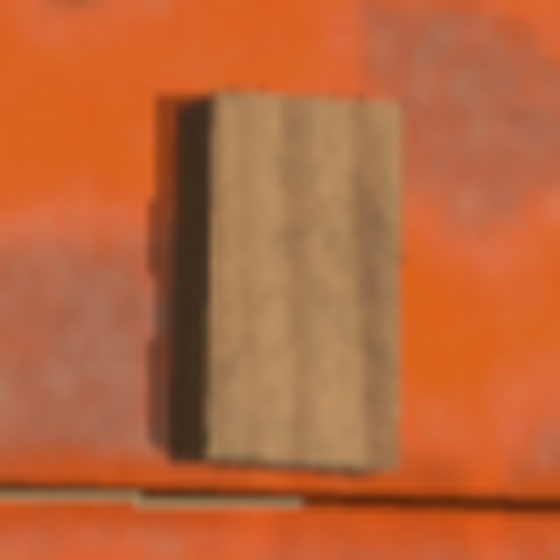

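View pics/c4.png

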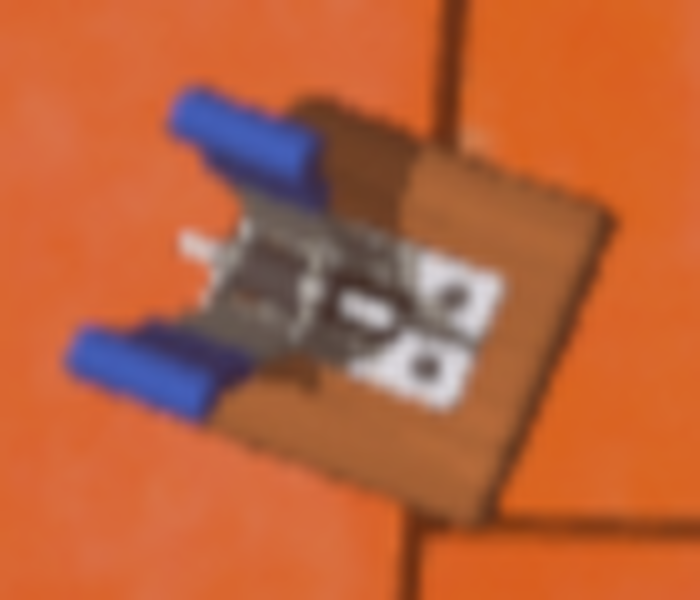

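View pics/c5.png

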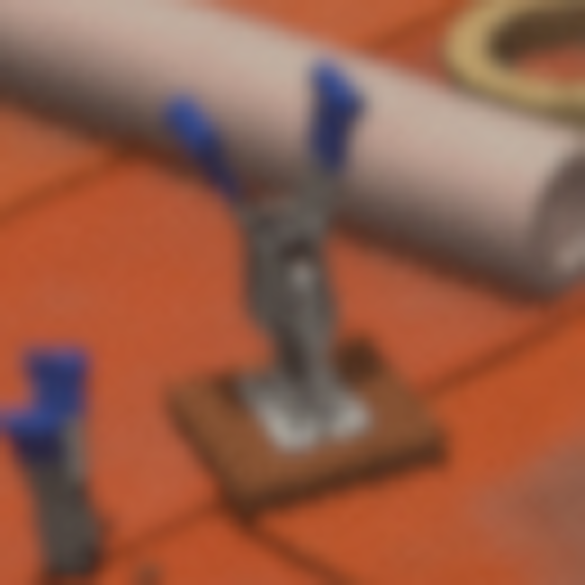

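Run:
```python
from h import *
mt=imaging.camera_model("top");ms=imaging.camera_model("scene")
def c(x,y,x0,y0,k): return (x0+(x+.5)/k-.5,y0+(y+.5)/k-.5)
B=[onz(mt,c(x,y,440,220,7),.038)[:2] for x,y in [(215,92),(400,100),(395,470),(205,460)]]
B=np.array(B);print(B,B.mean(0))
print("len dir",np.degrees(np.arctan2(*( (B[0]+B[1]-B[2]-B[3])[::-1]))),np.linalg.norm(B[0]-B[3]),np.linalg.norm(B[0]-B[1]))
d=B[0]+B[3]-B[1]-B[2];print("wid dir",np.degrees(np.arctan2(d[1],d[0])))
# bars
for bar in [((190,100),(310,150)),((85,345),(205,390))]:
    e=[onz(mt,c(x,y,135,230,10),.138)[:2] for x,y in bar]; d=e[0]-e[1]
    print("bar mid",(e[0]+e[1])/2,"dir",np.degrees(np.arctan2(d[1],d[0])),np.linalg.norm(d))
# scene bar tips
for p in [(190,120),(335,90)]:
    q=c(*p,205,175,9); print("scene bar",onz(ms,q,.136))
```

```text
[[ 0.55417841 -0.34245785]
 [ 0.55333193 -0.40263742]
 [ 0.43337884 -0.39747208]
 [ 0.43477754 -0.336737  ]] [ 0.49391668 -0.36982609]
len dir -2.604105201303216 0.11953784202785749 0.06018552340545627
wid dir 88.93623755727819
bar mid [0.49918177 0.32709875] dir 69.29859589658636 0.026998195972776747
bar mid [0.44914429 0.34434078] dir 71.46680516208795 0.026363088625773246
scene bar [0.45205111 0.35486566 0.136     ]
scene bar [0.49906634 0.33477966 0.136     ]
```

```bash
python3 -m handwheel '[0.087,0.034,-0.045,0,0,0,-0.146, 0.087,0.034,-0.045,0,0,0,-0.146, 0.087,0.034,-0.045,0,0,0,-0.146, 0.087,0.034,-0.045,0,0,0,-0.146, 0.087,0.034,-0.045,0,0,0,-0.146, 0.087,0.034,-0.045,0,0,0,-0.146, 0.087,0.006,-0.051,0,0,0,-0.146, 0.087,0.006,-0.051,0,0,0,-0.146, 0.087,0.006,-0.051,0,0,0,-0.146, 0.087,0.006,-0.051,0,0,0,-0.146, 0.087,0.006,-0.051,0,0,0,-0.146, 0.087,0.006,-0.051,0,0,0,-0.146]' 40
python3 -m handwheel '[0.087,0.006,-0.051,0,0,0,-0.146, 0.087,-0.001,-0.057,0,0,0,-0.146, 0.087,-0.001,-0.057,0,0,0,-0.146, 0.087,-0.001,-0.057,0,0,0,-0.146, 0.087,-0.001,-0.057,0,0,0,-0.146, 0.087,-0.001,-0.057,0,0,0,-0.146, 0.087,-0.001,-0.057,0,0,0,-0.146, 0.087,0,0,-0.06,0,0,0, 0.087,0,0,0,0,0,0]'
python3 - <<'E'
from h import *
m=imaging.camera_model("wrist")
g=imaging.grab_frame("wrist");cv2.imwrite("pics/w1.png",g[:,:,::-1])
s=arm.read_state();print(s["joint_positions"],s["tool_rot"],s["tool_pos"])
print(np.round(m["pose"],4).tolist())
E
```

```text
time: 2.9
tool_pos: [0.4942, 0.0205, 0.2925]
tool_rot: [0.882, 0.472, 0.0, -0.0]
force: [1.6, 0.7, 0.5]
grip_width: 0.0867
time: 4.03
tool_pos: [0.4925, -0.3696, 0.2287]
tool_rot: [1.0, -0.017, -0.003, -0.002]
force: [0.5, 0.9, 0.6]
grip_width: 0.087
[-0.14469757  0.42627044  0.9329765   1.66104339 -0.35799262  1.24077009
 -0.73983942] [ 9.99855612e-01 -1.68986818e-02 -1.55237609e-03 -8.82627162e-04] [ 0.49375647 -0.3698437   0.23149477]
[[-0.0343, 0.9518, 0.3048, 0.5754], [-0.9994, -0.0312, -0.0148, -0.3729], [-0.0046, -0.3051, 0.9523, 0.3208], [0.0, 0.0, 0.0, 1.0]]
```

View pics/w1.png

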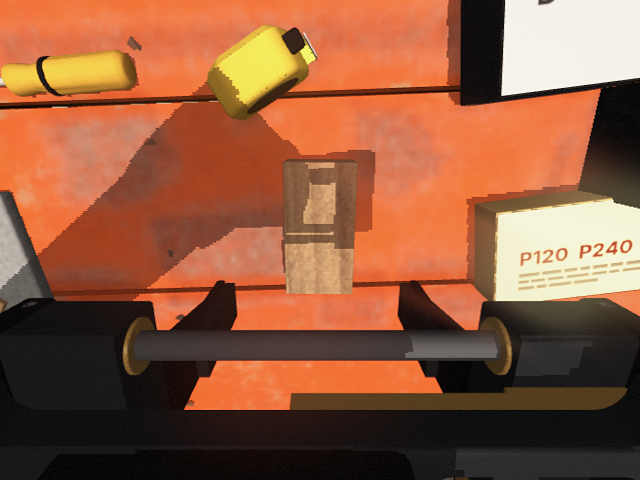

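Run:
```python
from h import *
m=imaging.camera_model("wrist")
B=np.array([onz(m,p,.038)[:2] for p in [(283.5,158.5),(357,159),(353,294),(285.5,293.5)]]);print(B,B.mean(0))
a=B[0]+B[1]-B[2]-B[3];b=B[0]+B[3]-B[1]-B[2];print(np.degrees(np.arctan2(a[1],a[0])),np.degrees(np.arctan2(b[1],b[0])),np.linalg.norm(a)/2,np.linalg.norm(b)/2)
```

```text
[[ 0.55960989 -0.34386183]
 [ 0.55720458 -0.40468409]
 [ 0.43398651 -0.40128951]
 [ 0.43650594 -0.33795705]] [ 0.49682673 -0.37194812]
-2.16205226540798 87.72848457263282 0.12324874939515336 0.06212617957939792
```

```bash
python3 -m handwheel '[0.087,0.002,-0.001,-0.05,0,0,0, 0.087,0,0,-0.05,0,0,0, 0.087,0,0,-0.03,0,0,0, 0.087,0,0,-0.022,0,0,0, 0.087,0,0,0,0,0,0]'
python3 -m handwheel '[0.055,0,0,0,0,0,0, 0.055,0,0,0,0,0,0, 0.055,0,0,0,0,0,0, 0.055,0,0,0,0,0,0, 0.055,0,0,0,0,0,0]' 45
```

```text
time: 4.7
tool_pos: [0.4969, -0.3711, 0.0806]
tool_rot: [1.0, -0.016, -0.0, -0.0]
force: [-0.7, -0.5, -0.1]
grip_width: 0.0867
time: 5.32
tool_pos: [0.4965, -0.3719, 0.0809]
tool_rot: [1.0, -0.017, 0.0, -0.0]
force: [-0.9, 1.7, 6.9]
grip_width: 0.0618
```

```bash
python3 -m handwheel '[0.055,0,0,0.06,0,0,0, 0.055,0,0,0.06,0,0,0, 0.055,-0.008,0.0594,0,0,0,0.016, 0.055,-0.008,0.0594,0,0,0,0.016, 0.055,-0.008,0.0594,0,0,0,0.016, 0.055,-0.008,0.0594,0,0,0,0.016, 0.055,-0.008,0.0594,0,0,0,0.016, 0.055,-0.008,0.0594,0,0,0,0.016, 0.055,-0.008,0.0594,0,0,0,0.016, 0.055,-0.008,0.0594,0,0,0,0.016, 0.055,0,0,0,0,0,0]'
python3 - <<'E'
from h import *
cv2.imwrite("pics/top1.png",cv2.resize(imaging.grab_frame("top")[200:340,220:400,::-1],None,fx=4,fy=4,interpolation=cv2.INTER_CUBIC))
s=arm.read_state();print(s["joint_positions"],s["tool_rot"],s["tool_pos"])
E
```

```text
time: 6.7
tool_pos: [0.4311, 0.1076, 0.2001]
tool_rot: [0.999, 0.05, -0.0, -0.0]
force: [-0.2, -0.6, -1.6]
grip_width: 0.062
[-1.03409909 -0.05163465  0.68849791  2.08706413  0.03715476  1.09510667
 -1.83643508] [ 9.98808233e-01  4.88063334e-02 -1.62468015e-04  1.69720874e-04] [0.43163356 0.10495077 0.2000708 ]
```

View pics/top1.png

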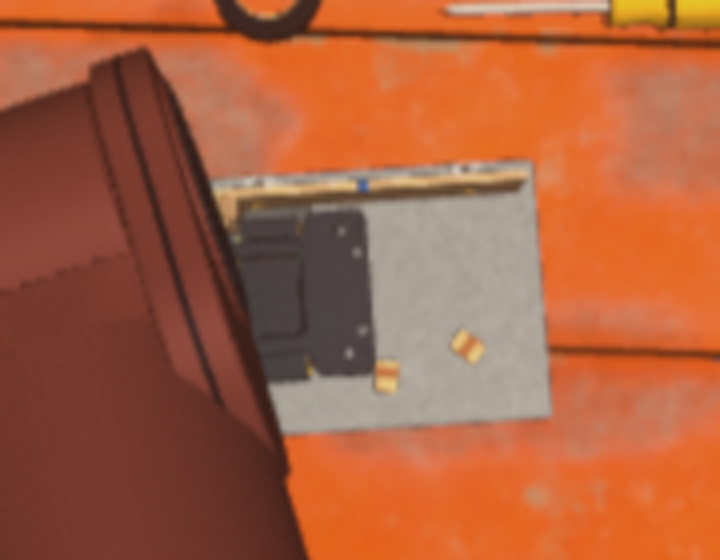

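```bash
python3 -m handwheel '[0.055,0,0,-0.05,0,0,0, 0.055,0,0,-0.03,0,0,0, 0.055,0,0,-0.012,0,0,0, 0.055,0,0,0,0,0,0]'
python3 - <<'E'
from h import *
g=imaging.grab_frame("scene")[:,:,::-1]
cv2.imwrite("pics/s2.png",g)
cv2.imwrite("pics/w2.png",imaging.grab_frame("wrist")[:,:,::-1])
s=arm.read_state();print(s["tool_rot"],s["tool_pos"],s["force"])
E
```

```text
time: 7.25
tool_pos: [0.4323, 0.1025, 0.1082]
tool_rot: [0.999, 0.046, -0.0, 0.0]
force: [-1.0, 0.2, -1.5]
grip_width: 0.0615
[ 9.98919633e-01  4.64662658e-02  6.07003847e-04 -2.90467779e-04] [0.43295233 0.10321319 0.10922594] [ 0.36746495  0.54575243 -1.78358816]
```

View pics/s2.png

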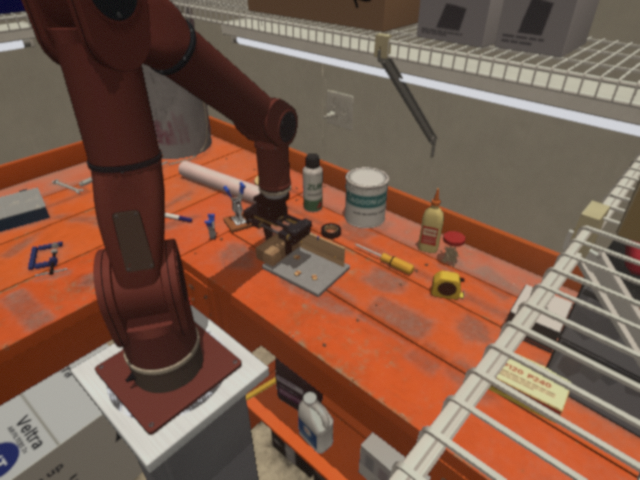

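View pics/w2.png

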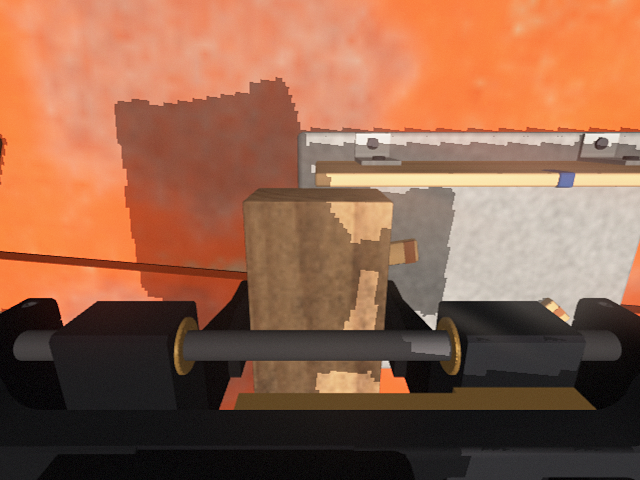

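```bash
python3 -m handwheel '[0.055,-0.003,0,-0.007,0,0,0, 0.055,0,0,-0.004,0,0,0, 0.055,0,0,0,0,0,0]'
```

```text
time: 7.72
tool_pos: [0.429, 0.1034, 0.0971]
tool_rot: [0.999, 0.047, -0.0, 0.0]
force: [0.4, -0.1, -1.4]
grip_width: 0.0616
```

```bash
python3 -m handwheel '[0.055,0.001,-0.01,0,0,0,0, 0.055,0.0016,-0.018,0,0,0,0, 0.055,0.0016,-0.018,0,0,0,0, 0.055,0.0016,-0.018,0,0,0,0, 0.055,0.0016,-0.018,0,0,0,0, 0.055,0.0016,-0.018,0,0,0,0, 0.055,0.0016,-0.018,0,0,0,0]'
python3 -m handwheel '[0.055,0.0016,-0.018,0,0,0,0, 0.055,0.0016,-0.018,0,0,0,0, 0.055,0.0016,-0.018,0,0,0,0, 0.055,0.0016,-0.018,0,0,0,0, 0.055,0.001,-0.01,0,0,0,0, 0.055,0,0,0,0,0,0]'
python3 - <<'E'
from h import *
cv2.imwrite("pics/w3.png",imaging.grab_frame("wrist")[:,:,::-1])
E
```

```text
time: 8.6
tool_pos: [0.4399, -0.0158, 0.0974]
tool_rot: [0.999, 0.047, 0.0, -0.0]
force: [0.3, 0.2, -1.7]
grip_width: 0.0618
time: 9.35
tool_pos: [0.4471, -0.0974, 0.0973]
tool_rot: [0.999, 0.046, 0.0, 0.0]
force: [0.3, -0.5, -1.1]
grip_width: 0.0613
```

View pics/w3.png

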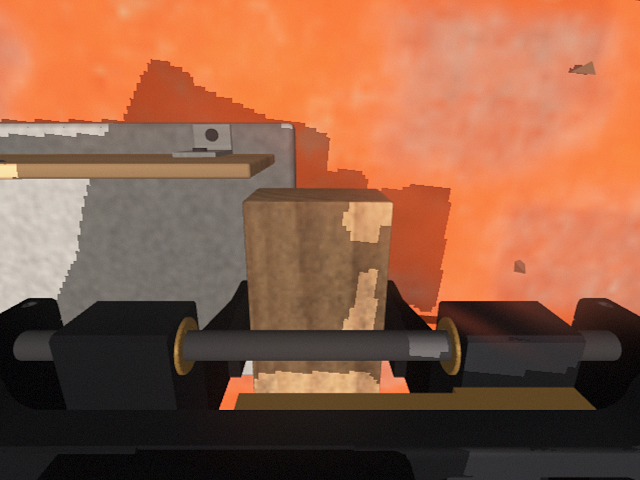

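```bash
python3 -m handwheel '[0.055,0,0,0.06,0,0,0, 0.055,0.01,-0.055,0,0,0,-0.026, 0.055,0.01,-0.055,0,0,0,-0.026, 0.055,0.01,-0.055,0,0,0,-0.026, 0.055,0.01,-0.055,0,0,0,-0.026, 0.055,0.01,-0.055,0,0,0,-0.026, 0.055,0,0,0,0,0,0]'
python3 - <<'E'
from h import *
cv2.imwrite("pics/top2.png",cv2.resize(imaging.grab_frame("top")[200:340,250:450,::-1],None,fx=4,fy=4,interpolation=cv2.INTER_CUBIC))
s=arm.read_state();print(s["joint_positions"],s["tool_rot"],s["tool_pos"])
E
```

```text
time: 10.28
tool_pos: [0.4958, -0.376, 0.1569]
tool_rot: [1.0, -0.021, -0.001, 0.002]
force: [-0.7, 0.7, -0.9]
grip_width: 0.0616
[-0.12017527  0.52392648  0.91651224  1.72772384 -0.45487156  1.12003225
 -0.67396363] [ 9.99808064e-01 -1.95705253e-02 -8.35318075e-04  3.64347719e-04] [ 0.49641394 -0.37320752  0.15663494]
```

View pics/top2.png

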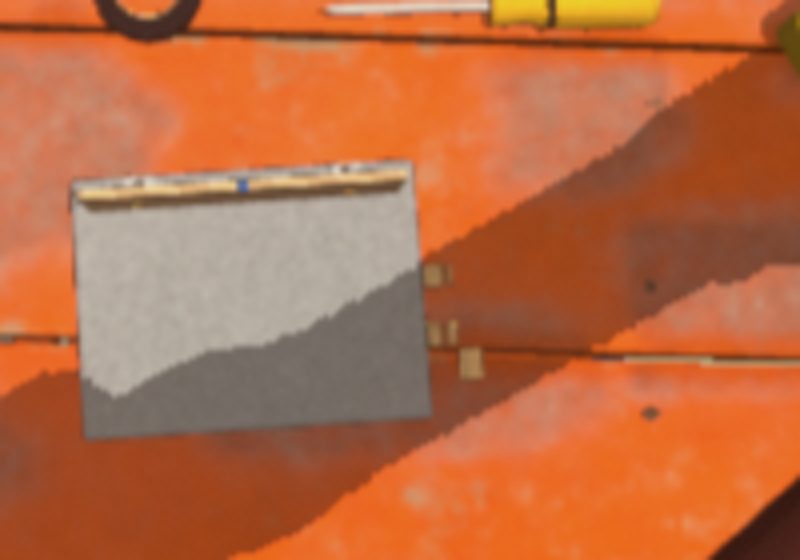

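```bash
python3 -m handwheel '[0.055,0,0,-0.045,0,0,0, 0.055,0,0,-0.022,0,0,0, 0.055,0,0,-0.005,0,0,0, 0.055,0,0,-0.002,0,0,0, 0.055,0,0,-0.001,0,0,0, 0.055,0,0,0,0,0,0]'
```

```text
time: 11.08
tool_pos: [0.4976, -0.3718, 0.0831]
tool_rot: [1.0, -0.018, 0.001, 0.0]
force: [-0.9, -1.7, -1.3]
grip_width: 0.0618
```

```bash
python3 -m handwheel '[0.055,0,0,-0.0015,0,0,0, 0.055,0,0,-0.0005,0,0,0, 0.055,0,0,0,0,0,0]'
```

```text
time: 11.45
tool_pos: [0.4974, -0.3717, 0.0809]
tool_rot: [1.0, -0.018, 0.0, -0.0]
force: [-1.6, 0.6, 5.2]
grip_width: 0.0617
```

```bash
python3 -m handwheel '[0.087,0,0,0,0,0,0, 0.087,0,0,0,0,0,0, 0.087,0,0,0.01,0,0,0, 0.087,0,0,0.05,0,0,0, 0.087,0,0,0.06,0,0,0, 0.087,0,0,0.06,0,0,0, 0.087,0,0,0.03,0,0,0]'
python3 -m handwheel '[0.087,0,0.057,0,0,0,0.1075, 0.087,0,0.057,0,0,0,0.1075, 0.087,0,0.057,0,0,0,0.1075, 0.087,0,0.057,0,0,0,0.1075, 0.087,0,0.057,0,0,0,0.1075, 0.087,0,0.057,0,0,0,0.1075, 0.087,-0.004,0.061,0,0,0,0.1075, 0.087,-0.004,0.061,0,0,0,0.1075, 0.087,-0.004,0.061,0,0,0,0.1075, 0.087,-0.004,0.061,0,0,0,0.1075, 0.087,-0.004,0.061,0,0,0,0.1075, 0.087,-0.004,0.061,0,0,0,0.1075]'
python3 -m handwheel '[0.087,0,0,0,0,0,0, 0.087,0,0,0,0,0,0]'
python3 - <<'E'
from h import *
s=arm.read_state();print(s["joint_positions"],s["tool_rot"],s["tool_pos"])
cv2.imwrite("pics/w4.png",imaging.grab_frame("wrist")[:,:,::-1])
t=imaging.grab_frame("top")[:,:,::-1];cv2.imwrite("pics/top3.png",t)
E
```

```text
time: 12.32
tool_pos: [0.4973, -0.3726, 0.2945]
tool_rot: [1.0, -0.018, 0.002, 0.001]
force: [0.2, -0.4, 0.0]
grip_width: 0.0868
time: 13.82
tool_pos: [0.4731, 0.338, 0.2911]
tool_rot: [0.809, 0.588, 0.001, -0.0]
force: [0.7, -0.5, 0.1]
grip_width: 0.0869
time: 14.08
tool_pos: [0.4735, 0.3357, 0.2905]
tool_rot: [0.81, 0.586, -0.0, 0.0]
force: [0.5, -0.1, -0.5]
grip_width: 0.087
[-1.12961885  0.20215847  0.50653196  1.66405623 -0.10033506  1.30157713
 -0.92298556] [ 8.10143246e-01  5.86231811e-01 -3.97283119e-05  4.27911712e-04] [0.47353961 0.33573669 0.29048516]
```

View pics/w4.png

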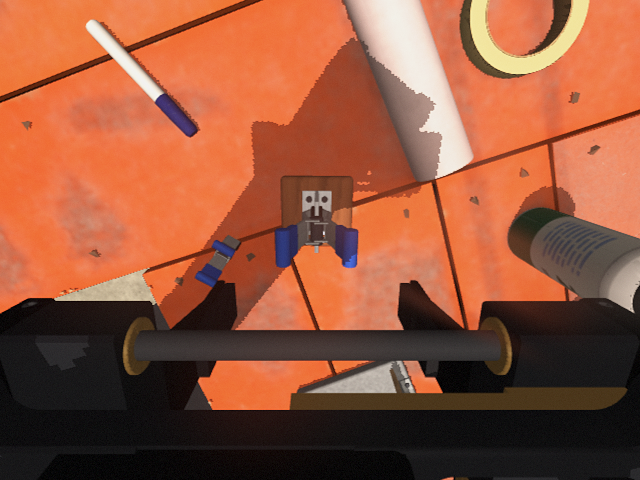

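View pics/top3.png

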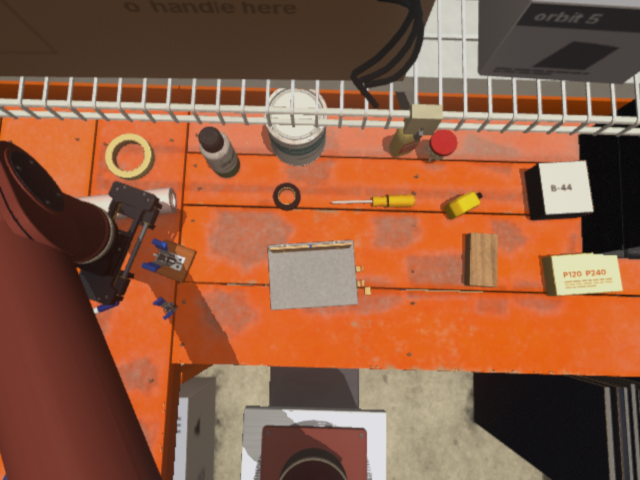

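Run:
```python
from h import *
g=cv2.imread("pics/w4.png");cv2.imwrite("pics/w4c.png",cv2.resize(g[165:275,265:370],None,fx=5,fy=5,interpolation=cv2.INTER_CUBIC))
t=cv2.imread("pics/top3.png");cv2.imwrite("pics/t3c.png",cv2.resize(t[225:325,335:435],None,fx=6,fy=6,interpolation=cv2.INTER_CUBIC))
```

```text
(no output)
```

View pics/w4c.png

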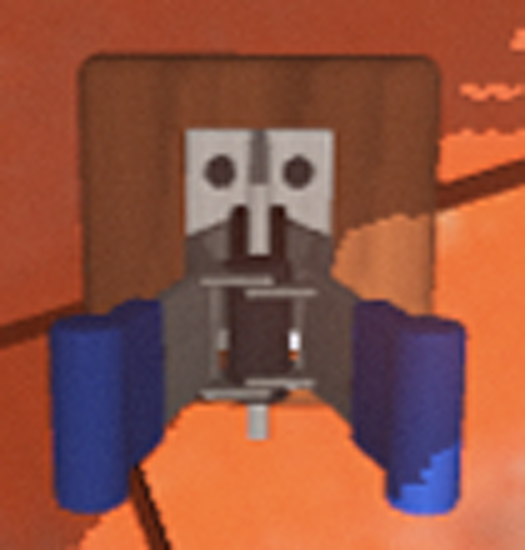

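View pics/t3c.png

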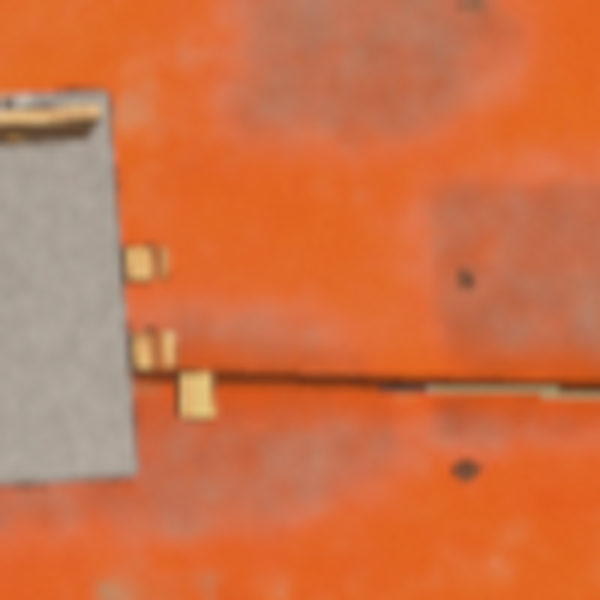

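Run:
```python
from h import *
m=imaging.camera_model("wrist");mt=imaging.camera_model("top")
c=lambda x,y:(265+(x+.5)/5-.5,165+(y+.5)/5-.5)
f=lambda x,y:onz(m,c(x,y),.140)
L0,L1,R0,R1=f(86,322),f(90,505),f(430,325),f(424,505)
print(L0,L1,R0,R1); mid=(L0+L1+R0+R1)/4; print("mid",mid, "sep",np.linalg.norm(((L0+L1)-(R0+R1))/2),"len",np.linalg.norm(L0-L1))
d=(R0+R1-L0-L1);print(np.degrees(np.arctan2(d[1],d[0])))
d=(R0+L0-R1-L1);print("hinge",np.degrees(np.arctan2(d[1],d[0])))
c4=lambda x,y:(135+(x+.5)/10-.5,230+(y+.5)/10-.5)
for w,t in [((88,413),(140,372)),((427,415),(250,130))]:
    print("tri",tri([(m,c(*w)),(mt,c4(*t))]))
s=arm.read_state();q=s["tool_rot"]
from scipy.spatial.transform import Rotation as Ro
R=Ro.from_quat(q).as_matrix();print("tool y",np.degrees(np.arctan2(R[1,1],R[0,1])),s["tool_pos"], R[:,2])
print("proj of TCP line",[proj(m,s["tool_pos"]+R[:,2]*k) for k in (.051,.15)])
```

```text
[0.45410944 0.35919448 0.14      ] [0.44460268 0.33136602 0.14      ] [0.50299157 0.34253664 0.14      ] [0.49384758 0.3150719  0.14      ]
mid [0.47388782 0.33704226 0.14      ] sep 0.05175602938258368 len 0.02940751457659738
-18.56252621487417
hinge 71.3604126180395
tri [0.44861174 0.34514856 0.13782976]
tri [0.4984368  0.32768568 0.13607247]
tool y -18.327621147874748 [0.47389594 0.33478462 0.29073671] [ 4.68556345e-04  7.94212640e-05 -9.99999887e-01]
proj of TCP line [array([317.38552615, 316.88188105]), array([317.12831124, 250.6827648 ])]
```

```bash
python3 -m handwheel '[0.087,0,0.0015,-0.05,0,0,0, 0.087,0,0,-0.03,0,0,0, 0.087,0,0,-0.018,0,0,0, 0.087,0,0,0,0,0,0]'
python3 - <<'E'
from h import *
s=arm.read_state();print(s["tool_pos"],s["force"])
cv2.imwrite("pics/w5.png",imaging.grab_frame("wrist")[:,:,::-1])
E
```

```text
time: 14.68
tool_pos: [0.4732, 0.337, 0.1918]
tool_rot: [0.81, 0.586, -0.001, 0.0]
force: [0.4, 0.2, 0.5]
grip_width: 0.0868
[0.47321695 0.33698813 0.19183511] [0.44497641 0.21001557 0.52674255]
```

View pics/w5.png

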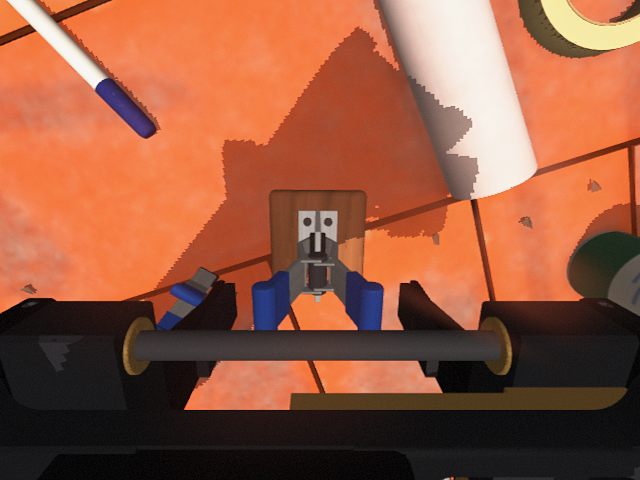

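```bash
python3 -m handwheel '[0.064,0,0,0,0,0,0, 0.060,0,0,0.0005,0,0,0, 0.055,0,0,0.001,0,0,0, 0.05,0,0,0.001,0,0,0, 0.045,0,0,0.001,0,0,0, 0.04,0,0,0.0005,0,0,0, 0.036,0,0,0,0,0,0, 0.032,0,0,0,0,0,0]' 25
```

```text
time: 15.72
tool_pos: [0.4753, 0.3391, 0.2]
tool_rot: [0.81, 0.587, 0.003, -0.0]
force: [-1.0, -1.7, 22.6]
grip_width: 0.0344
```

```bash
python3 -m handwheel '[0.028,0,0,0,0,0,0, 0.026,0,0,0,0,0,0, 0.026,0,0,0,0,0,0]' 30
python3 - <<'E'
from h import *
s=arm.read_state();print(s["tool_pos"],s["force"],s["grip_width"])
cv2.imwrite("pics/w6.png",imaging.grab_frame("wrist")[:,:,::-1])
g=imaging.grab_frame("scene")[:,:,::-1]
cv2.imwrite("pics/s6.png",cv2.resize(g[140:260,170:290],None,fx=5,fy=5,interpolation=cv2.INTER_CUBIC))
E
```

```text
time: 16.1
tool_pos: [0.4757, 0.3393, 0.2005]
tool_rot: [0.81, 0.587, 0.004, -0.0]
force: [-0.2, -1.4, 23.6]
grip_width: 0.0267
[0.47567655 0.3392828  0.20045413] [-0.18489734 -1.38091044 23.625542  ] 0.026744247742907734
```

View pics/w6.png

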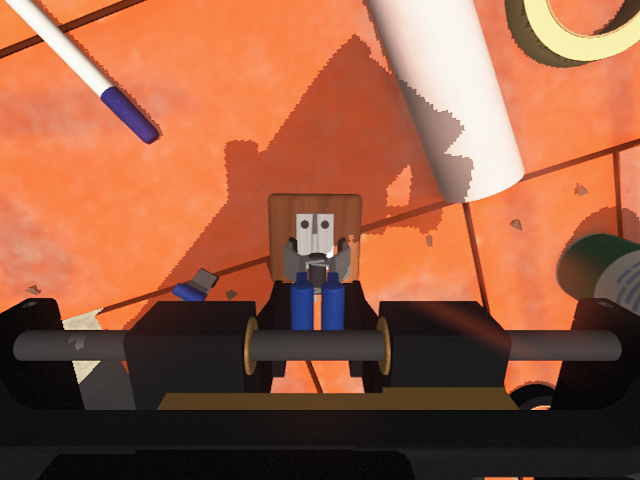

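View pics/s6.png

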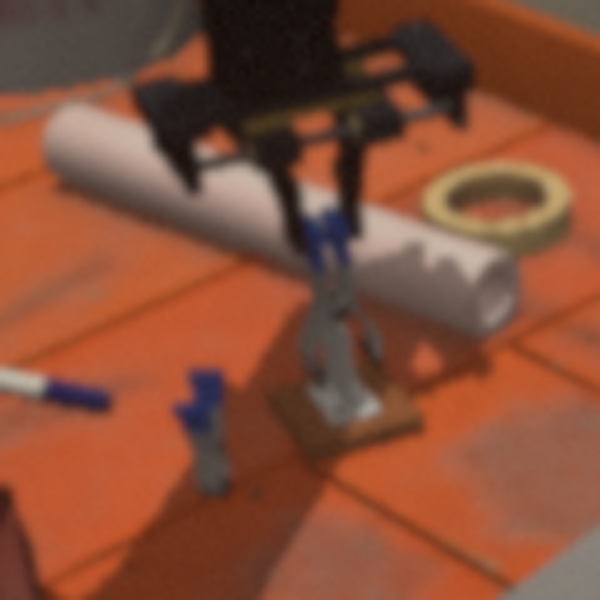

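```bash
python3 -m handwheel '[0.020,0,0,0.002,0,0,0, 0.020,0,0,0.002,0,0,0, 0.020,0,0,0,0,0,0]' 30
```

```text
time: 16.58
tool_pos: [0.4739, 0.3383, 0.2014]
tool_rot: [0.81, 0.587, 0.001, -0.0]
force: [0.7, -0.3, 8.9]
grip_width: 0.0221
```

```bash
python3 -m handwheel '[0.020,0,0,0.005,0,0,0, 0.020,0,0,0.01,0,0,0, 0.020,0,0,0.02,0,0,0, 0.020,0,0,0.03,0,0,0, 0.020,0,0,0.04,0,0,0, 0.020,0,0,0,0,0,0, 0.020,0,0,0,0,0,0]'
python3 - <<'E'
from h import *
s=arm.read_state();print(s["tool_pos"],s["force"],s["grip_width"])
cv2.imwrite("pics/w7.png",imaging.grab_frame("wrist")[:,:,::-1])
g=imaging.grab_frame("scene")[:,:,::-1]
cv2.imwrite("pics/s7.png",cv2.resize(g[120:240,170:290],None,fx=5,fy=5,interpolation=cv2.INTER_CUBIC))
E
```

```text
time: 17.45
tool_pos: [0.4728, 0.3378, 0.3048]
tool_rot: [0.81, 0.587, -0.0, -0.0]
force: [-0.2, 0.1, -1.1]
grip_width: 0.0224
[0.47279965 0.33783231 0.30478957] [-0.22334428  0.07312055 -1.08517004] 0.022375771048640535
```

View pics/w7.png

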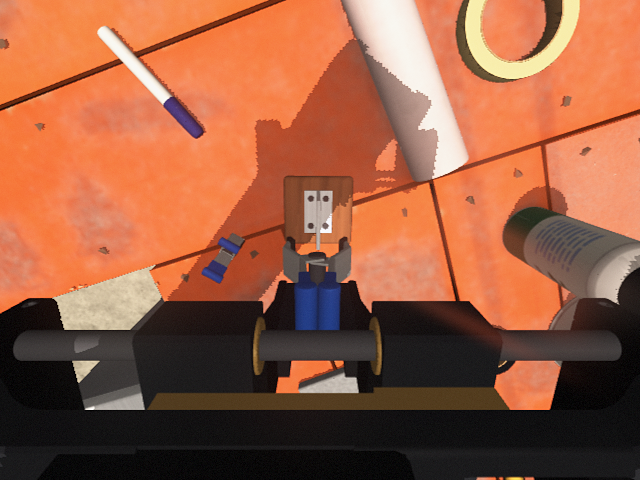

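View pics/s7.png

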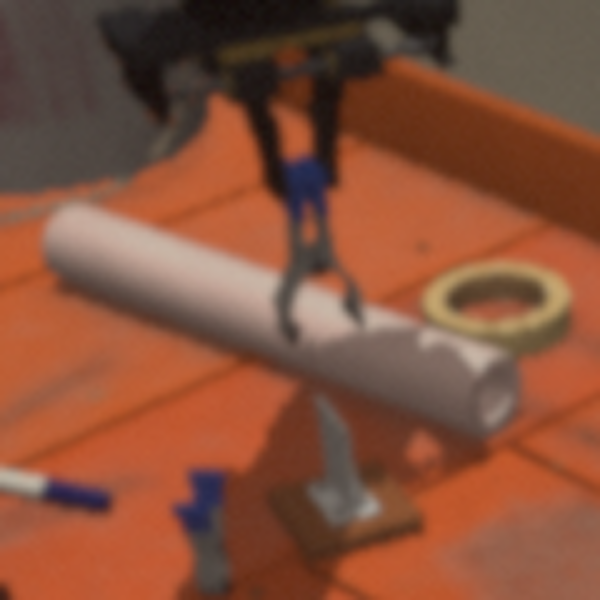

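```bash
python3 -m handwheel '[0.020,0.006,-0.053,0,0,0,0.0685, 0.020,0.006,-0.053,0,0,0,0.0685, 0.020,0.006,-0.053,0,0,0,0.0685, 0.020,0.006,-0.053,0,0,0,0.0685, 0.020,0.006,-0.053,0,0,0,0.0685, 0.020,0.006,-0.053,0,0,0,0.0685, 0.020,0,0,0,0,0,0, 0.020,0,0,0,0,0,0]'
python3 - <<'E'
from h import *
from scipy.spatial.transform import Rotation as Ro
s=arm.read_state();print(s["tool_pos"],s["force"],s["grip_width"])
R=Ro.from_quat(s["tool_rot"]).as_matrix();print("tool y",np.degrees(np.arctan2(R[1,1],R[0,1])),R[:,2])
for n in ["wrist","scene","top"]:
    cv2.imwrite(f"pics/{n}8.png",imaging.grab_frame(n)[:,:,::-1])
g=cv2.imread("pics/scene8.png");cv2.imwrite("pics/s8.png",cv2.resize(g[150:290,250:390],None,fx=4,fy=4,interpolation=cv2.INTER_CUBIC))
E
```

```text
time: 18.55
tool_pos: [0.5088, 0.0205, 0.3046]
tool_rot: [0.673, 0.739, -0.0, -0.0]
force: [-1.3, 0.7, -0.7]
grip_width: 0.0225
[0.5088333  0.02045644 0.30459039] [-1.277288    0.68915576 -0.71497825] 0.022509793899560416
tool y 5.353931153433846 [-1.29309482e-03  2.87270378e-05 -9.99999164e-01]
```

View pics/wrist8.png

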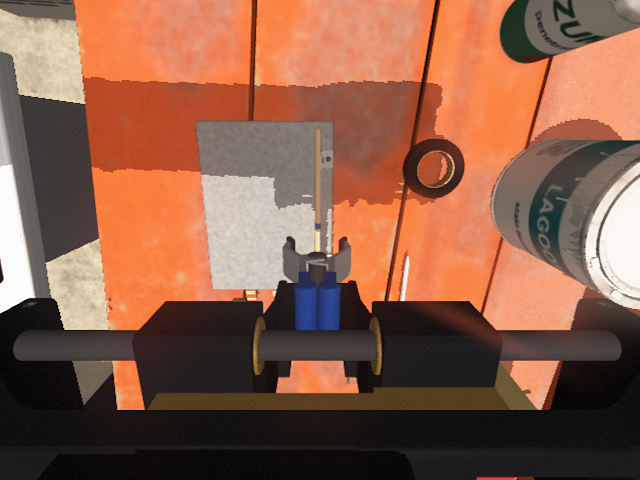

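View pics/s8.png

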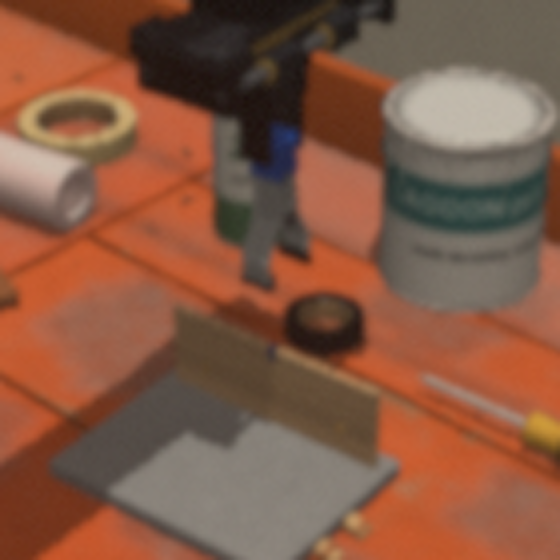

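View pics/top8.png

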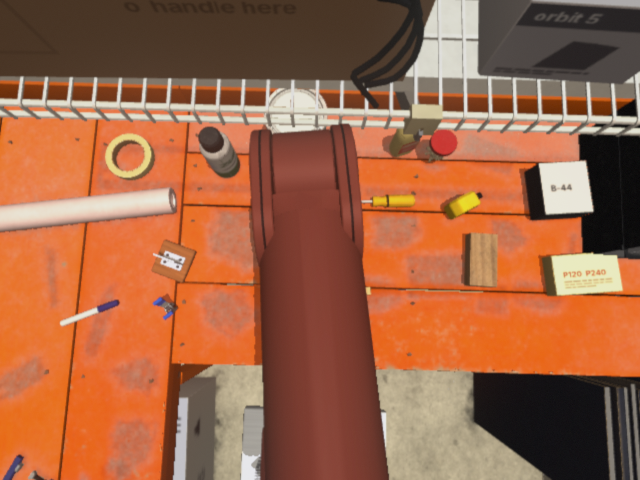

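Run:
```python
from h import *
g=cv2.imread("pics/wrist8.png");cv2.imwrite("pics/w8c.png",cv2.resize(g[110:310,260:380],None,fx=4,fy=4,interpolation=cv2.INTER_CUBIC)[:800])
cv2.imwrite("pics/w8c.png",cv2.resize(g[210:310,265:370],None,fx=6,fy=6,interpolation=cv2.INTER_CUBIC))
g=cv2.imread("pics/scene8.png");cv2.imwrite("pics/s8c.png",cv2.resize(g[180:250,290:350],None,fx=8,fy=8,interpolation=cv2.INTER_CUBIC))
m=imaging.camera_model("wrist");ms=imaging.camera_model("scene")
for p in [(317.5,226),(319,129),(318,200)]: print(onz(m,p,.08))
```

```text
[0.50936565 0.02140252 0.08      ]
[0.50199168 0.11085987 0.08      ]
[0.50735611 0.04691802 0.08      ]
```

View pics/w8c.png

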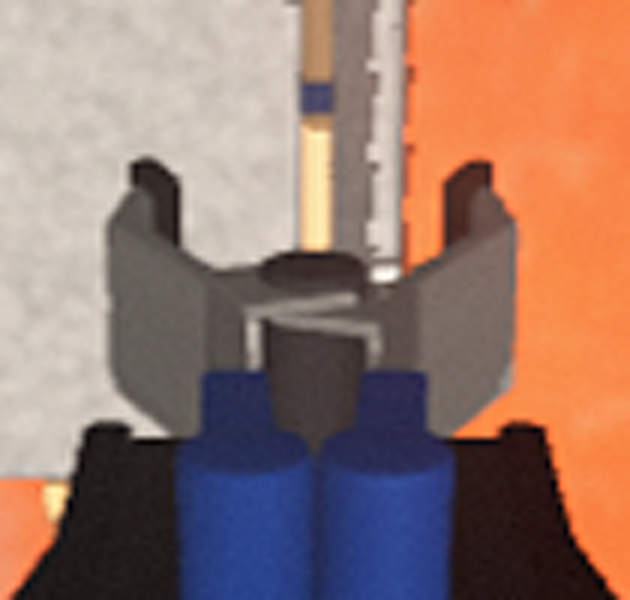

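View pics/s8c.png

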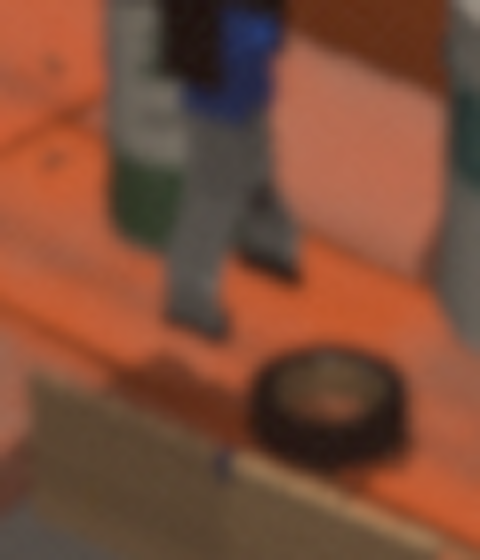

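Run:
```python
from h import *
from scipy.spatial.transform import Rotation as Ro
m=imaging.camera_model("wrist");ms=imaging.camera_model("scene")
w=lambda x,y:(265+(x+.5)/6-.5,210+(y+.5)/6-.5)
c=lambda x,y:(290+(x+.5)/8-.5,180+(y+.5)/8-.5)
P=tri([(m,w(140,160)),(ms,c(166,314))]);print("near jaw +y outer",P,proj(m,P),w(140,160),proj(ms,P))
s=arm.read_state();R=Ro.from_quat(s["tool_rot"]).as_matrix();T=s["tool_pos"]
ax=R[:,1];hy=np.array([-ax[1],ax[0],0])
for dz in(.115,):
  piv=T-np.array([0,0,dz])
  for nm,u,v,z in [("barR end",.006,.015,.056),("barL",-.006,.015,.056),("pivot",0,0,0),("tipA",-.0185,0,-.048),("tipA+y",-.0185,.01,-.048),("tipB",.0185,0,-.048)]:
    p=piv+ax*u+hy*v+np.array([0,0,z]); q=proj(m,p); r=proj(ms,p)
    print(nm,p.round(4),"wcrop",((q-[265,210])*6).round(),"scrop",((r-[290,180])*8).round())
for l in ["jaw_tip_a","clip"]:
  for k in ["wrist","scene"]:
    print(l,k,[(round(r["score"],2),np.round(r["location"],1).tolist()) for r in imaging.place_of(l,k)][:4])
```

```text
near jaw +y outer [0.48540508 0.02868159 0.14782152] [287.81870206 236.14685939] (287.9166666666667, 236.25) [310.35243172 218.8047063 ]
barR end [0.5135 0.0369 0.2458] wcrop [388. 429.] scrop [199.  15.]
barL [0.5016 0.0357 0.2458] wcrop [241. 429.] scrop [177.  29.]
pivot [0.509  0.0214 0.1898] wcrop [314. 346.] scrop [225. 184.]
tipA [0.4906 0.0196 0.1418] wcrop [174. 213.] scrop [193. 329.]
tipA+y [0.4896 0.0296 0.1418] wcrop [173. 141.] scrop [170. 319.]
tipB [0.5274 0.0232 0.1418] wcrop [452. 213.] scrop [258. 282.]
jaw_tip_a wrist [(0.8, [342.0, 248.0]), (0.71, [290.0, 249.4])]
jaw_tip_a scene [(0.76, [211.4, 238.5]), (0.65, [324.0, 216.5]), (0.59, [315.1, 218.2]), (0.38, [434.3, 330.3])]
clip wrist [(0.64, [314.1, 274.1])]
clip scene [(0.75, [318.2, 203.1]), (0.56, [211.9, 226.3]), (0.52, [323.3, 217.0]), (0.46, [447.3, 295.0])]
```

```bash
python3 -m handwheel '[0.020,0.0005,0.0015,-0.03,0,0,-0.005, 0.020,0,0,-0.02,0,0,0, 0.020,0,0,0,0,0,0, 0.020,0,0,-0.015,0,0,0, 0.020,0,0,-0.012,0,0,0, 0.020,0,0,-0.008,0,0,0, 0.020,0,0,0,0,0,0, 0.020,0,0,0,0,0,0]'
python3 - <<'E'
from h import *
s=arm.read_state();print(s["tool_pos"],s["force"],s["grip_width"])
for n in ["wrist","scene"]:
    cv2.imwrite(f"pics/{n}9.png",imaging.grab_frame(n)[:,:,::-1])
g=cv2.imread("pics/wrist9.png");a=cv2.resize(g[190:310,255:375],(480,480),interpolation=cv2.INTER_CUBIC)
g=cv2.imread("pics/scene9.png");b=cv2.resize(g[190:260,285:355],(480,480)[:2],interpolation=cv2.INTER_CUBIC)
cv2.imwrite("pics/c9.png",np.hstack([a,b])[:, :800] if False else cv2.resize(np.hstack([a,b]),(800,400)))
E
```

```text
time: 19.9
tool_pos: [0.5099, 0.0214, 0.2205]
tool_rot: [0.675, 0.738, 0.0, 0.0]
force: [0.3, 0.1, -0.7]
grip_width: 0.0222
[0.50991028 0.02135443 0.22054179] [ 0.29264205  0.09913714 -0.68908718] 0.022244643909116082
```

View pics/c9.png

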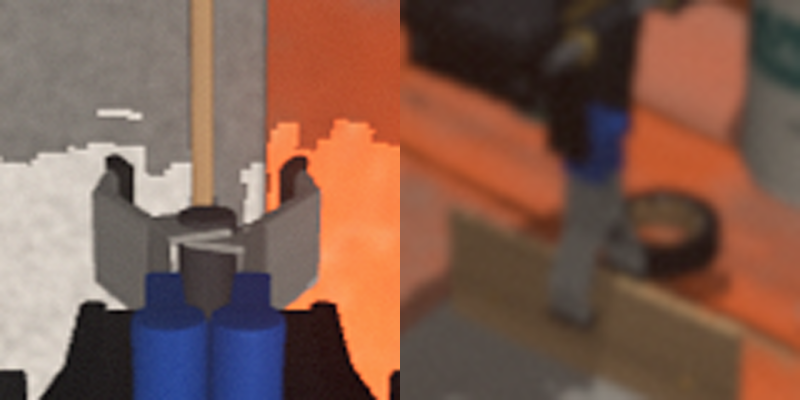

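```bash
python3 -m handwheel '[0.020,-0.001,0,0,0,0,0, 0.020,0,0,0,0,0,0, 0.020,0,0,0,0,0,0]'
python3 - <<'E'
from h import *
ms=imaging.camera_model("scene");mw=imaging.camera_model("wrist")
s=arm.read_state();T=s["tool_pos"];print(T,s["force"],s["grip_width"])
sc=lambda p:(400+(proj(ms,p)-[285,190])*400/70).round()
for y in (.0125,.0205,.0285): print("tipA",y,sc([T[0]-.0185,y,.058]))
print("mark",sc([.5094,.021,.08]))
L=[imaging.place_of("jaw_tip_a",k) for k in ("wrist","scene")]
for l in L: print([(round(r["score"],2),np.round(r["location"],1).tolist()) for r in l][:3])
for l in ["clip"]:
  for k in ("wrist","scene"): print([(round(r["score"],2),np.round(r["location"],1).tolist()) for r in imaging.place_of(l,k)][:2])
for z in(.055,.06,.065):
  for u in(-.0185,.0185): print(z,u,proj(mw,[T[0]+u,T[1],z]).round(1),proj(ms,[T[0]+u,T[1],z]).round(1))
E
```

```text
time: 20.38
tool_pos: [0.5087, 0.0214, 0.2203]
tool_rot: [0.675, 0.738, 0.0, -0.0]
force: [0.3, -0.4, -1.1]
grip_width: 0.0223
[0.50870259 0.02142905 0.22030727] [ 0.30880643 -0.35355341 -1.14950225] 0.02230141926169839
tipA 0.0125 [578. 727.]
tipA 0.0205 [566. 720.]
tipA 0.0285 [554. 714.]
mark [592. 667.]
[(0.73, [294.7, 250.0]), (0.56, [343.4, 248.8])]
[(0.67, [215.2, 238.8]), (0.56, [316.2, 245.8]), (0.51, [323.4, 241.2])]
[(0.68, [316.8, 274.7])]
[(0.87, [318.9, 228.5]), (0.47, [209.5, 227.2])]
0.055 -0.0185 [294.1 242.7] [313.8 246.8]
0.055 0.0185 [339.8 246.6] [322.6 241.1]
0.06 -0.0185 [293.7 244.6] [313.8 245.4]
0.06 0.0185 [340.2 248.6] [322.6 239.7]
0.065 -0.0185 [293.3 246.6] [313.8 243.9]
0.065 0.0185 [340.6 250.6] [322.6 238.3]
```

Run:
```python
from h import *
ms=imaging.camera_model("scene");mw=imaging.camera_model("wrist")
for a,b in [((294.7,250),(316.2,245.8)),((343.4,248.8),(323.4,241.2))]: print(tri([(mw,a),(ms,b)]), onz(mw,a,.06))
print("pivot",tri([(mw,(316.8,274.7)),(ms,(318.9,228.5))]))
g=cv2.imread("pics/scene9.png");cv2.imwrite("pics/s9.png",cv2.resize(g[205:270,280:360],None,fx=10,fy=9,interpolation=cv2.INTER_CUBIC))
```

```text
[0.49223825 0.01597351 0.0596651 ] [0.4912666  0.01698117 0.06      ]
[0.52984917 0.02001998 0.05433788] [0.52972678 0.02143347 0.06      ]
pivot [0.50856291 0.01837726 0.10946027]
```

View pics/s9.png

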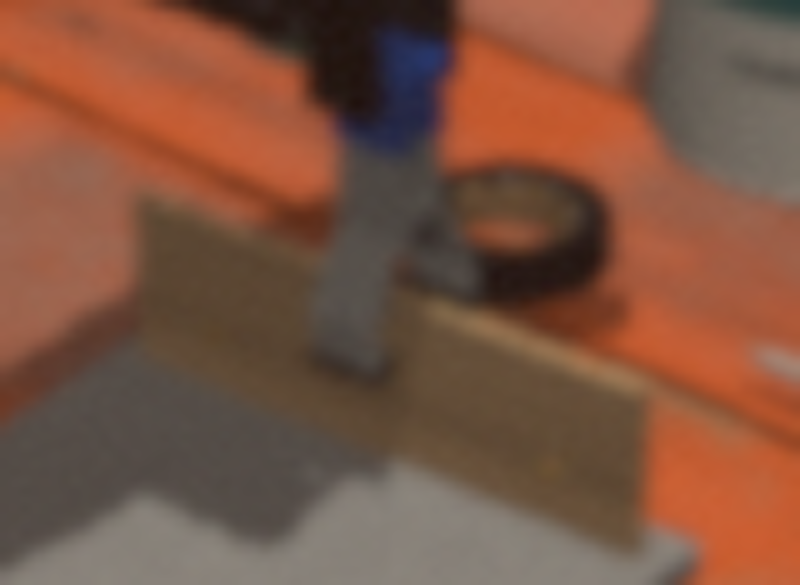

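```bash
python3 -m handwheel '[0.020,-0.0005,0.002,0,0,0,0, 0.020,0,0,0,0,0,0, 0.020,0,0,0,0,0,0, 0.020,0,0,0,0,0,0]'
python3 - <<'E'
from h import *
s=arm.read_state();print(s["tool_pos"],s["force"],s["grip_width"],s["joint_velocities"])
g=imaging.grab_frame("wrist")[:,:,::-1];cv2.imwrite("pics/w10.png",cv2.resize(g[190:310,255:375],None,fx=5,fy=5,interpolation=cv2.INTER_CUBIC))
t=imaging.grab_frame("top")[:,:,::-1];cv2.imwrite("pics/t10.png",t)
E
```

```text
time: 21.08
tool_pos: [0.5082, 0.0234, 0.2203]
tool_rot: [0.675, 0.738, -0.0, -0.0]
force: [-0.0, -0.5, -0.2]
grip_width: 0.022
[0.50821381 0.02337773 0.22025852] [-0.02333048 -0.53144569 -0.198185  ] 0.02197865808549924 [-0.00055683  0.00161662 -0.00016559 -0.00054994 -0.00121552  0.00034638
  0.00166383]
```

View pics/w10.png

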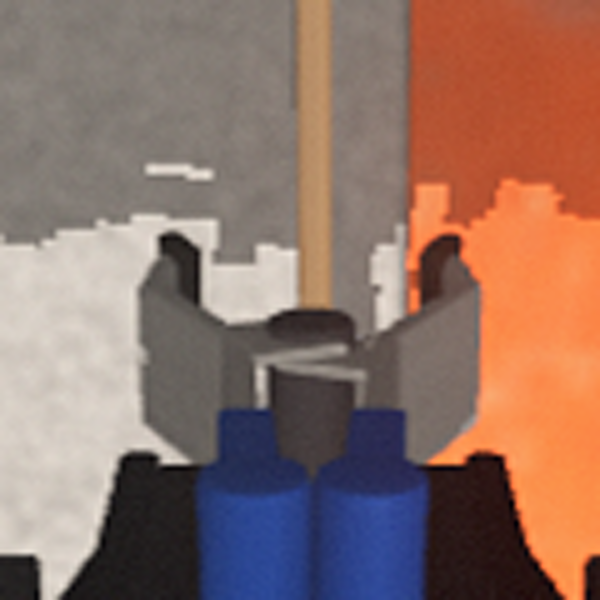

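View pics/t10.png

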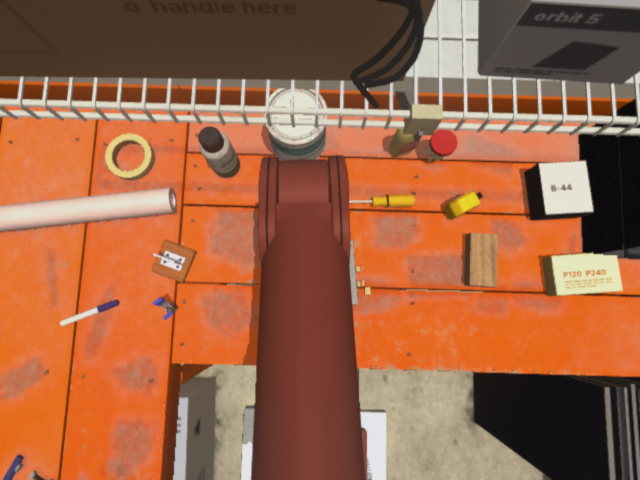

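The board's edge (crop columns 299-331) sits midway between the open pads (200 and 421). The chips are off the foot, the block is flat, the bystanders have not moved, and the wrist force is near zero.

```bash
python3 -c "
from plant import arm
print(arm.job_done()); s=arm.read_state(); print(s['time'],s['force'],s['grip_width'])"
```

```text
the job is handed in; nothing more can be done
None
the job is handed in; nothing more can be done
```

The job is handed in, and as far as my checks show, everything you asked for was done, in order, in about 21 s.

- **Chips and block:** I held the block about 2 mm above the grey foot and swept along it once. All three chips now lie on the bench just right of the foot. The block lies flat where it came from.
- **Clip:** I took the larger clip, the one parked on the post, and squeezed its handles to the stop, about 22 mm between the fingers. I lifted it straight off and it is now held jaws down over the board at the blue mark.
- **Final position:** The jaws are about 38 mm apart. The tips are roughly 20–25 mm below the board's top edge, and the pivot is about 29 mm above it. The board's edge looks central between the pads in the wrist picture, and the wrist force is under 1 N, so nothing seems to be touching.
- **Disagreement:** The camera measurements of the clip's position along the board differed by about 2–4 mm. I split the difference with a 2 mm shift and did not measure again afterwards. Once the clip was lowered it hid the blue mark, so the final line-up was not seen directly.
- **Force on the post:** While I squeezed the clip there, it pressed down with about 24 N. That eased once it was lifted.
- **Other things:** In the last top view, the things on the bench that were in sight had not moved. The arm hid the black tape in that view, but the scene camera showed it in place once the clip was lowered.

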